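# Clamp down the heated cover of a thermal cycler

### The job

Close the thermal cycler: draw its sliding cover fully forward over the tube tray until it meets the stops, then turn the cover's knob clockwise until you feel the heated plate inside touch the tube caps, and from that first touch tighten it one quarter turn more, no further: approaching half a turn the caps crush. Do not lower the plate onto the caps before the cover is home, and leave the tray and the things standing around undisturbed.

Things in the scene. Friction and masses are not known exactly. Their poses are not given: they have to be found in the camera images.
- cycler: White benchtop thermal cycler, fixed. 230 mm wide (y), from 152 mm in front (-x, key panel, towards the robot) to 240 mm behind its origin, deck 105 mm high. Origin: on the bench, straight below the centre of the sample block. x points to the rear, along the cover's two guide rails; z up.
- cover: Grey heated cover, 126 (x) x 170 (y) x 42 mm, top 188 mm above the bench; slides along the cycler's x (about 4 N of friction) and can be drawn by its knob. Origin: middle of its lower edge, 42 mm below its top. Starts 75 to 132 mm to the rear of home. Inside hangs the aluminium heated plate, 2 to 10 mm above the level of the caps at the start; its height is not measured.
- home (a point): Fixed point of the cycler where the knob's grip point lies when the cover is fully forward (212 mm above the cycler's origin). There the cover meets a rigid stop.
- knob_grip (a point): Grip point of the black round ribbed clamp knob on the cover: on its axis, 24 mm above the cover's top; carried by the cover, it does not turn with the knob. Knob 46 mm across, skirt from 6 to 38 mm above the cover's top; it stays at its height. Its angle is not measured. Clockwise (seen from above) lowers the plate, 16 mm per turn; 0.9 to 4 rad lie between start and touch.
- knob_top (a point): Centre of the knob's top, 14 mm above the grip point (white pointer line here). Feel: turning takes about 0.21 N m of steady friction, which also holds the setting when let go (so at rest the torque can read 0.21 either way). The plate's springs are preloaded: at the touch the torque steps up by 0.1 N m within 0.1 rad, then climbs 0.03 N m per rad.
- tray: Pale tray of 48 capped tubes, 85 (x) x 127 (y) mm, cap tops 18 mm above its underside, about 0.15 kg, loose inside the low rim of the metal sample block (its seat is 118 to 122 mm above the bench). Origin: centre of its underside. The plate presses the caps with 40 N just after the touch, 60 N a quarter turn later; above 78 N they crush.
- tube_rack: Bystander, loose: green rack of eight conical tubes with blue caps, 75 x 150 mm, 111 mm tall, origin at the centre of its underside. Stands to the left (+y) of the cycler.
- tip_box: Bystander, loose: white pipette-tip box with blue-grey lid, 88 x 123 mm, 82 mm tall, origin at the centre of its underside. Stands to the right (-y) of the cycler.
- mini_rack: Bystander, loose: pink rack with small tubes, 65 x 110 mm, 39 mm tall with its tubes, origin at the centre of its underside. Stands to the right (-y) of the cycler, towards its rear.
Not all that is in view belongs to the job. There is more than one size of the tray; the job needs the largest.

How it is judged:
By the outcome, as a careful person would: the job done as asked, in the order asked, and still so for the second after the job is handed in, with the robot touching nothing.
It also fails if it takes over 64 s, if anything falls off the work surface, if the arm or the gripper's body presses on something with over 40 N, if the wrist force passes 120 N, or if a joint passes its speed limit or range.

### The arm

A 6-joint arm with a two-finger parallel gripper is mounted at the origin on the work surface. World frame = base frame: x ahead of the robot, y to its left, z up, the work surface at z = 0. Lengths are in m, angles in rad, forces in N, time in s.
With the tool pointing down it reaches from about 0.325 to 0.9 m from the base axis. Payload 6.1 kg.
Tool frame: the origin (TCP) lies between the finger pads; the fingertips stand 19 mm ahead of it and the grasp point (between the pads) is the TCP; x points along the fingers, y is the direction in which the jaws open and shut, and the axes are right-handed (so a half turn about x gives the same grasp; the last joint's range is limited). The gripper opens to 85 mm and grips with 20 to 120 N. Pads are 22 mm wide; open, the fingers measure 114 mm over their backs; the gripper's body (76 mm by 85 mm) begins 54 mm behind the grasp point. The pads swing forward as they close: fully open they stand 13 mm farther back than shut.
Start: joints at [1.003, 0.22, 1.526, -0, 1.395, -0.126], TCP at [0.267, 0.565, 0.25] pointing down, gripper open.
Joint ranges: [-2.98, 2.98], [-0.91, 2.08], [0.09, 2.57], [-1.24, 4.39], [0.2, 2.65], [-2.68, 2.68]. Speed limits (rad/s): [2.57, 2.57, 3.01, 3.14, 3.14, 3.14].

### API

Orientations are given as a unit quaternion [w, x, y, z].
In Python, from bench import * gives the robot as it stands.
- The arm moves only by the tool arm_command, never from a script. Its argument "moves" is a list that holds one entry, the list of rows, each a list of 7 numbers: the turn, a rotation vector about the tool's x, y, z in degrees, then the shift along the tool's x, y, z in mm, then the finger opening in mm, from 0 to 85.4. In form: [[[wx, wy, wz, tx, ty, tz, hand], ...]]. A call has 1 to 12 rows; each row shifts and turns the pose as measured when the row begins, along the tool's axes as they then stand; what a row does not reach is not made up. A row lasts 1/10 s, in which the tool goes at most 50 mm and 8.59 degrees, less where a joint would pass 70% of its speed; a pose out of reach is approached as far as the arm can. A call is refused whole if a number of a shift passes 50 or a number of a turn 8.59, either way. A call with a gripper value outside its range is refused whole. The fingers move at their own pace and stop on an object; "squeeze" is the grip in N (left out, the last holds). Time passes only in rows, so rows that do not move let the fingers close. It gives the time, the measured TCP pose, the force and the opening at its end, in the units of the state.
- observe(): the state, without advancing time (a new reading comes with each control period).
- get_image(name): name is "scene" or "top"; returns a dict with "img" (420x560x3 uint8, red, green, blue), "fx", "fy", "cx", "cy" (pixels), "eye" and "orientation" of the camera in the world. Camera axes: x right, y down, z forward; pixel columns grow to the right and rows downward; lengths in m; the calibration is good to about 2 mm. A picture is of the moment at which its call begins. There is no depth.
- finish_job(): hands the job in, once; it reports no verdict.
Trained networks look in the newest picture that a camera, given by its name, has taken for a name from the list of things; names that differ only in an ending like _2 or _b are one class to them, and where a whole thing is asked for, a point or a joint stands for the part that bears it (a point fixed in the world has none). Each returns a list of dicts, best first, with "conf" (0 to 1); they miss things now and then, are a little off and sometimes report something else, mostly with a low value. They report only what shows in the picture. A call takes as long as a camera call. They do not tell look-alikes from the thing itself.
- search_frame(camera, thing): "location" ([x, y, z] in m, in the coordinates of the camera as it stood for that picture, good to about 4 mm: the middle of the surface that is visible of it).
- tip_of(camera, thing): "location" ([x, y, z] in m, in the coordinates of the camera as it stood for that picture, good to about 4 mm: a listed point, or the origin of a listed thing).
The state is a dict: "clock": time; "joints": joint angles; "dq": joint speeds; "effort": joint torques, N m; "ee_pos": TCP position; "ee_rot": TCP orientation; "ft_force": force on the tool from outside, world axes, zero at the start; "torque": the same for the moment, N m; "opening": finger opening in m.
Only numpy, scipy, OpenCV 4.12 (cv2) and the standard library are available. Lean on these libraries where they do the work, as an engineer would, in place of code of your own. Each camera call takes 0.05 s, during which the arm holds its last target.

## Working session

There is one attempt and no reset: what is moved stays moved. The work goes in short steps, Python scripts to look and compute and a tool call to move; the robot and the scene stay as the last step left them, time stands still between calls to the robot, and variables do not carry over. Pictures are saved under pics/ and viewed, and the job is handed in when it is done.

Besides the shell and the picture viewer there is one more tool, called as name([rows], argument=value, ...), one row to a line, values as JSON. arm_command: Moves the arm, as the interface text tells. Its arguments: {"type":"object","properties":{"moves":{"type":"array","items":{"type":"array","items":{"type":"array","items":{"type":"number"}}}},"squeeze":{"type":"number"}},"required":["moves"]}

```bash
mkdir -p pics; ls; cat > h.py <<'E'
from bench import *
import numpy as np, cv2
from scipy.spatial.transform import Rotation as R
def q2R(q): return R.from_quat([q[1],q[2],q[3],q[0]])
def shot(n,f):
    d=get_image(n); cv2.imwrite(f,d["img"][:,:,::-1]); return d
def w(d,p): return np.array(d["eye"])+q2R(d["orientation"]).apply(p)
def px(d,P):
    c=q2R(d["orientation"]).inv().apply(np.array(P)-d["eye"]); return d["fx"]*c[0]/c[2]+d["cx"],d["fy"]*c[1]/c[2]+d["cy"]
E
python3 - <<'E'
from h import *
np.set_printoptions(precision=4,suppress=True)
s=observe(); print(s)
for c in ("scene","top"):
    d=shot(c,f"pics/{c}0.png"); print(c,d["eye"],d["orientation"],d["fx"])
    for t in ["cycler","cover","home","knob_grip","knob_top","tray","tube_rack","tip_box","mini_rack"]:
        try:
            for r in tip_of(c,t)[:3]: P=w(d,r["location"]); print(t,round(r["conf"],2),P,np.round(px(d,P)))
        except Exception as e: print(t,e)
E
```

```text
pics
{'clock': 0.0, 'joints': array([ 1.0029,  0.2212,  1.5276,  0.    ,  1.3947, -0.1261]), 'dq': array([ 0.0007, -0.0002, -0.001 ,  0.0007, -0.0003,  0.0001]), 'effort': array([ -0.0008, -49.6882, -38.9401,  -0.0003,   0.0108,  -0.    ]), 'ee_pos': array([0.2669, 0.5645, 0.2492]), 'ee_rot': array([ 0.6897,  0.1543,  0.6902, -0.1556]), 'ft_force': array([ 0.6924, -0.2672,  0.4311]), 'torque': array([0.0191, 0.0028, 0.0184]), 'opening': 0.08526573365597238}
scene [ 0.7887 -0.4933  0.9922] [-0.2963  0.9205  0.2409 -0.083 ] 439.36308041647646
cycler 0.65 [ 0.5179 -0.0107  0.0018] [290. 264.]
cycler 0.52 [ 0.6167 -0.0179  0.1507] [327. 253.]
cover 0.61 [ 0.6178 -0.0129  0.1488] [328. 251.]
home 0.61 [ 0.5136 -0.0104  0.2125] [288. 215.]
knob_grip 0.91 [ 0.6165 -0.0136  0.2116] [330. 236.]
knob_top 0.55 [ 0.6157 -0.0081  0.224 ] [331. 231.]
tray 0.93 [0.3149 0.219  0.0002] [268. 175.]
tray 0.88 [ 0.2926 -0.2029  0.0013] [173. 284.]
tray 0.8 [ 0.5205 -0.0139  0.1142] [290. 242.]
tube_rack 0.93 [0.552  0.2006 0.0008] [337. 211.]
top [0.4133 0.0531 1.0933] [-0.0181  0.7157 -0.6978  0.0221] 483.15274503479526
cover 0.65 [ 0.6136 -0.0141  0.1456] [308. 133.]
cover 0.47 [ 0.6166 -0.0106  0.2126] [309. 124.]
knob_grip 0.95 [ 0.6185 -0.0119  0.213 ] [310. 123.]
knob_top 0.58 [ 0.6155 -0.0088  0.2235] [309. 123.]
tray 0.96 [ 0.2929 -0.1992  0.0012] [383. 290.]
tray 0.76 [ 0.3101  0.2188 -0.0006] [197. 277.]
tray 0.58 [ 0.5201 -0.0145  0.1189] [306. 181.]
tube_rack 0.8 [0.5494 0.2002 0.0019] [208. 171.]
tip_box 0.7 [ 0.493  -0.2504  0.0034] [407. 201.]
tip_box 0.64 [ 0.6155 -0.0108  0.224 ] [310. 123.]
mini_rack 0.61 [ 0.6327 -0.2457 -0.0017] [405. 140.]
```

View pics/scene0.png

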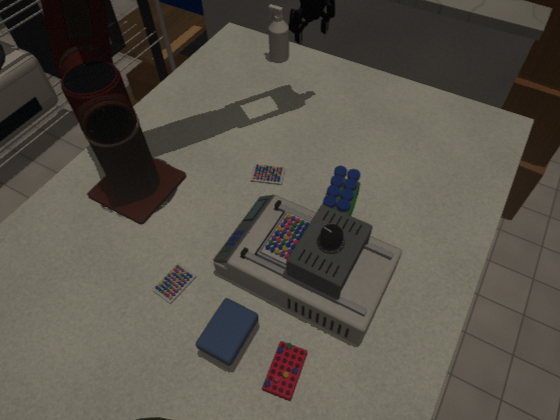

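View pics/top0.png

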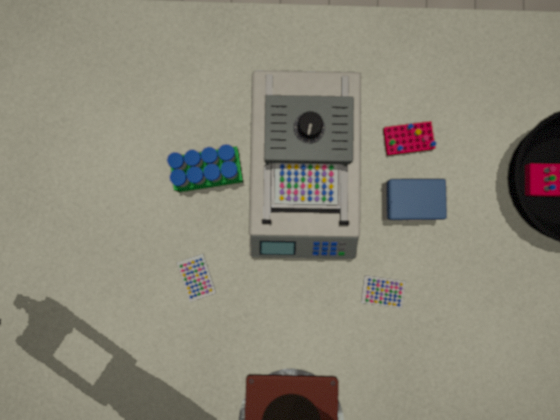

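```bash
python3 - <<'E'
import cv2
a=cv2.imread("pics/top0.png")[90:240,230:400]; b=cv2.imread("pics/scene0.png")[180:330,220:390]
cv2.imwrite("pics/crop0.png",cv2.resize(cv2.hconcat([a,b]),None,fx=2.3,fy=2.3,interpolation=cv2.INTER_CUBIC))
E
```

```text
(no output)
```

View pics/crop0.png

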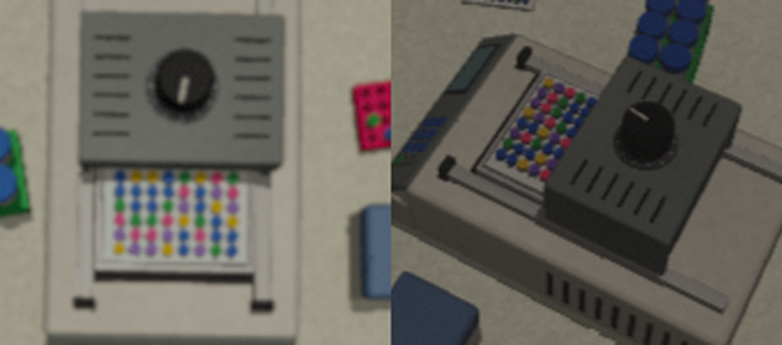

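The tray in use is the one at top px (306,181), under the cover and inside the block. The two others, at (197,277) and (383,290), are smaller decoys lying on the bench. Cover and knob are at top px (310,123), about 0.10 m behind home. Next I measure the cycler's yaw and start lifting and turning the wrist to one end of its range.

```bash
cat >> h.py <<'E'
np.set_printoptions(precision=4,suppress=True)
def ray(d,u,v,z):
    r=q2R(d["orientation"]).apply([(u-d["cx"])/d["fx"],(v-d["cy"])/d["fy"],1]); e=np.array(d["eye"]); return e+r*(z-e[2])/r[2]
def to(P):
    s=observe(); Rr=q2R(s["ee_rot"]); print("clk",s["clock"],"pos",s["ee_pos"],"j",s["joints"],"F",s["ft_force"],"T",s["torque"],"op",round(s["opening"],4))
    print("toolx",Rr.apply([1,0,0]),"tooly",Rr.apply([0,1,0]),"delta tool mm",1000*Rr.inv().apply(np.array(P)-s["ee_pos"]))
    print("rotvec to level deg", np.degrees(np.cross([1,0,0],Rr.inv().apply([0,0,-1]))))
E
python3 - <<'E'
from h import *
d=get_image("top")
# cover top edges z=.188, cycler deck edges
for a,b,z in [((265,96),(265,161),.188),((354,96),(352,161),.188),((266,96),(354,96),.188),((253,72),(250,235),.105),((361,72),(358,235),.105)]:
    A,B=ray(d,*a,z),ray(d,*b,z); print(A,B,np.degrees(np.arctan2(*(A-B)[[1,0]])))
g=cv2.cvtColor(d["img"],cv2.COLOR_RGB2GRAY)
for r in (80,150,200,225):
    print(r,g[r,246:258],g[r,354:366])
to([.6175,-.0125,.32])
E
```

```text
[0.6731 0.0726 0.188 ] [0.5487 0.0693 0.188 ] 1.5058516360984333
[ 0.6777 -0.0968  0.188 ] [ 0.553 -0.095  0.188] -0.8311330773653822
[0.6732 0.0707 0.188 ] [ 0.6777 -0.0968  0.188 ] 91.54403190189088
[0.7469 0.1006 0.105 ] [0.4083 0.0974 0.105 ] 0.5506090460396078
[ 0.7531 -0.1243  0.105 ] [ 0.4139 -0.1232  0.105 ] -0.1773478182055991
80 [152 150 147 146 143 133 124 132 139 147 149 149] [149 149 149 149 145 138 135 142 149 153 153 153]
150 [155 155 156 150 134 127 136 145 151 152 152 152] [143 152 154 152 147 136 129 140 149 153 154 154]
200 [154 155 148 132 124 136 146 150 154 152 153 154] [159 157 157 154 146 139 138 146 150 152 151 153]
225 [151 149 137 129 131 141 149 153 154 153 153 154] [154 156 155 149 142 137 144 150 152 152 153 154]
clk 1.05 pos [0.2672 0.565  0.2503] j [ 1.0029  0.2204  1.5265  0.      1.3947 -0.1261] F [0.1489 0.5891 0.4986] T [-0.0275  0.0139  0.0044] op 0.0855
toolx [-0. -0. -1.] tooly [ 0.4276  0.904  -0.    ] delta tool mm [ -69.7066 -372.2659  563.5413]
rotvec to level deg [ 0.     -0.0013  0.0013]
```

arm_command([
  [[-8.5, 0, 0, -40, 0, 0, 85], [-8.5, 0, 0, -40, 0, 0, 85], [-8.5, 0, 0, 0, 0, 0, 85]],
])

```text
clock: 1.35
ee_pos: [0.2666, 0.564, 0.3307]
ee_rot: [0.706, -0.006, 0.708, 0.003]
ft_force: [0.3, 0.8, 0.5]
opening: 0.0853
```

```bash
python3 - <<'E'
from h import *
to([.6175,-.0125,.32])
E
```

```text
clk 1.35 pos [0.2666 0.564  0.3307] j [ 1.0028  0.1826  1.421   0.      1.5428 -0.5802] F [0.347  0.8107 0.4574] T [ 0.0017 -0.036  -0.0272] op 0.0853
toolx [-0.0026 -0.004  -1.    ] tooly [-0.0123  0.9999 -0.004 ] delta tool mm [  12.0501 -580.7461  343.7926]
rotvec to level deg [ 0.     -0.152   0.2277]
```

arm_command([
  [[0, 0, 0, 0, -48, 28.5, 85], [0, 0, 0, 0, -48, 28.5, 85], [0, 0, 0, 0, -48, 28.5, 85], [0, 0, 0, 0, -48, 28.5, 85], [0, 0, 0, 0, -48, 28.5, 85], [0, 0, 0, 0, -48, 28.5, 85], [0, 0, 0, 0, -48, 28.5, 85], [0, 0, 0, 0, -48, 28.5, 85], [0, 0, 0, 0, -48, 28.5, 85], [0, 0, 0, 0, -48, 28.5, 85], [0, 0, 0, 0, -48, 28.5, 85], [0, 0, 0, 0, -48, 28.5, 85]],
])

```text
clock: 2.55
ee_pos: [0.5851, 0.0524, 0.3335]
ee_rot: [0.709, -0.01, 0.705, 0.011]
ft_force: [0.7, 0.7, 0.5]
opening: 0.0849
```

arm_command([
  [[-8.5, 0, 0, 0, 0, 0, 85], [-8.5, 0, 0, 0, 0, 0, 85], [-8.5, 0, 0, 0, 0, 0, 85], [-8.5, 0, 0, 0, 0, 0, 85], [-8.5, 0, 0, 0, 0, 0, 85], [-8.5, 0, 0, 0, 0, 0, 85], [0, 0, 0, 0, 0, 0, 85]],
])

```text
clock: 3.25
ee_pos: [0.5882, 0.043, 0.3321]
ee_rot: [0.634, -0.318, 0.631, 0.316]
ft_force: [0.6, -0.4, 0.5]
opening: 0.0852
```

```bash
python3 - <<'E'
from h import *
to([.617,-.0125,.28])
E
```

```text
clk 3.25 pos [0.5882 0.043  0.3321] j [-0.0612  0.092   1.5183  0.0008  1.5267 -2.5616] F [ 0.5788 -0.4426  0.5477] T [ 0.029   0.0233 -0.0711] op 0.0852
toolx [ 0.0046  0.0005 -1.    ] tooly [-0.8014  0.5981 -0.0034] delta tool mm [ 52.1974 -56.0885 -27.4064]
rotvec to level deg [-0.      0.1835  0.1949]
```

arm_command([
  [[6, 0.2, 0.2, 0, -28, -14, 85], [0, 0, 0, 0, -28, -14, 85], [0, 0, 0, 20, 0, 0, 85], [0, 0, 0, 0, 0, 0, 85]],
])

```text
clock: 3.65
ee_pos: [0.6142, -0.0155, 0.3124]
ee_rot: [0.651, -0.277, 0.65, 0.277]
ft_force: [-0.4, -0.2, -0.3]
opening: 0.0851
```

```bash
python3 - <<'E'
from h import *
d=shot("scene","pics/s1.png")
d2=shot("top","pics/t1.png")
for c,D in (("scene",d),("top",d2)):
  for t in ("knob_grip","knob_top","home"):
    for r in tip_of(c,t)[:2]: print(c,t,round(r["conf"],2),w(D,r["location"]))
to([.617,-.0125,.213])
E
```

```text
scene knob_grip 0.94 [ 0.6161 -0.0172  0.2113]
scene knob_top 0.64 [ 0.6119 -0.0099  0.2223]
scene home 0.66 [ 0.5161 -0.0085  0.2155]
top knob_grip 0.93 [ 0.6154 -0.0123  0.2154]
top knob_top 0.58 [ 0.6096 -0.0079  0.2246]
clk 4.05 pos [ 0.6155 -0.0146  0.3166] j [-0.1518  0.1582  1.4743  0.0002  1.5014 -2.5337] F [-0.1945 -0.1738  0.5333] T [-0.0403  0.0103  0.0206] op 0.0851
toolx [ 0.0076 -0.001  -1.    ] tooly [-0.725   0.6887 -0.0062] delta tool mm [103.592    1.0338   2.0579]
rotvec to level deg [-0.      0.259   0.3553]
```

View pics/s1.png

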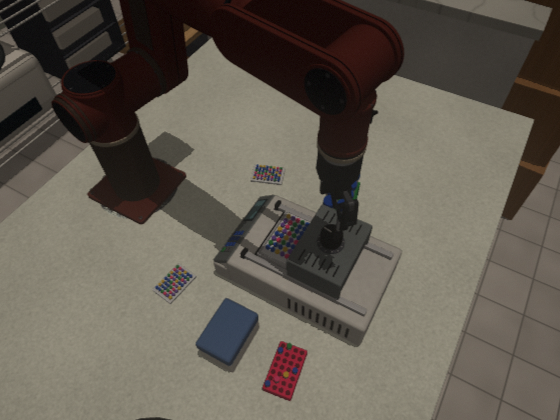

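```bash
python3 - <<'E'
from h import *
d=get_image("top")
a=cv2.imread("pics/top0.png"); g=cv2.cvtColor(a,cv2.COLOR_BGR2GRAY)
c=cv2.resize(a[100:150,285:335],None,fx=10,fy=10,interpolation=cv2.INTER_CUBIC); 
b=cv2.imread("pics/scene0.png")[210:260,305:355]
cv2.imwrite("pics/k0.png",cv2.hconcat([c,cv2.resize(b,None,fx=10,fy=10,interpolation=cv2.INTER_CUBIC)])[:, :1000][:500,:])
cv2.imwrite("pics/k0.png",cv2.resize(cv2.imread("pics/k0.png"),(800,400)))
m=(g[100:150,285:335]<32).astype(np.uint8)
n,l,s,ce=cv2.connectedComponentsWithStats(m); i=1+np.argmax(s[1:,4]); u,v=ce[i]+[285,100]; print(s[i],u,v)
for z in (.21,.218,.226): print(ray(d,u,v,z))
E
```

```text
[ 13  23  23  17 141] 307.468085106383 132.94326241134752
[ 0.5997 -0.0082  0.21  ]
[ 0.598  -0.0076  0.218 ]
[ 0.5963 -0.0071  0.226 ]
```

View pics/k0.png

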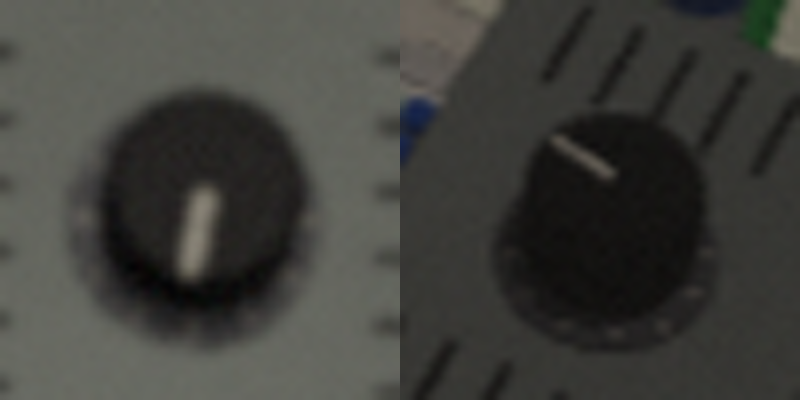

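```bash
python3 - <<'E'
from h import *
d=get_image("top"); print(ray(d,310.6,123.5,.226)); print(px(d,[.6158,-.0125,.226]))
to([.6158,-.0118,.213])
E
```

```text
[ 0.6138 -0.0124  0.226 ]
(np.float64(310.68570728953665), np.float64(122.3981318728435))
clk 4.15 pos [ 0.6155 -0.0147  0.3163] j [-0.152   0.1584  1.4747  0.0002  1.5013 -2.5339] F [-0.0331  0.0339  1.1478] T [-0.0392 -0.0169  0.0483] op 0.085
toolx [ 0.0072 -0.0009 -1.    ] tooly [-0.725   0.6887 -0.0058] delta tool mm [103.261    2.352    1.8908]
rotvec to level deg [-0.      0.2454  0.3351]
```

arm_command([
  [[0, 0.25, 0.33, 30, 2, 1.5, 85], [0, 0, 0, 30, 0, 0, 85], [0, 0, 0, 20, 0, 0, 85], [0, 0, 0, 0, 0, 0, 85]],
])

```text
clock: 4.55
ee_pos: [0.6164, -0.0117, 0.2365]
ee_rot: [0.651, -0.28, 0.648, 0.278]
ft_force: [-0.2, 1.6, 0.2]
opening: 0.0851
```

```bash
python3 - <<'E'
from h import *
to([.615,-.0123,.211])
E
```

```text
clk 4.55 pos [ 0.6164 -0.0117  0.2365] j [-0.1467  0.2065  1.5689 -0.0001  1.3615 -2.5289] F [-0.237   1.5542  0.1528] T [ 0.0149  0.0745 -0.0058] op 0.0851
toolx [ 0.0046 -0.0008 -1.    ] tooly [-0.7253  0.6885 -0.0039] delta tool mm [25.4745  0.7145 -1.4945]
rotvec to level deg [-0.      0.1484  0.2245]
```

arm_command([
  [[0, 0.15, 0.2, 12, 0.5, -1, 85], [0, 0, 0, 9, 0, 0, 85], [0, 0, 0, 3, 0, 0, 85], [0, 0, 0, 0, 0, 0, 85]],
])

```text
clock: 4.95
ee_pos: [0.6167, -0.0122, 0.2138]
ee_rot: [0.651, -0.28, 0.649, 0.278]
ft_force: [-0.5, 0.4, -0.2]
opening: 0.0852
```

```bash
python3 - <<'E'
from h import *
to([.615,-.0123,.211])
E
```

```text
clk 4.95 pos [ 0.6167 -0.0122  0.2138] j [-0.1473  0.2254  1.5902 -0.0003  1.3222 -2.5296] F [-0.4835  0.4428 -0.2488] T [-0.0045 -0.0063  0.0464] op 0.0852
toolx [ 0.0037 -0.0009 -1.    ] tooly [-0.7253  0.6884 -0.0033] delta tool mm [ 2.7865  1.1778 -1.2943]
rotvec to level deg [-0.      0.1093  0.1871]
```

arm_command([
  [[0, 0, 0, 0, 0, 0, 60], [0, 0, 0, 0, 0, 0, 40], [0, 0, 0, 0, 0, 0, 40], [0, 0, 0, 0, 0, 0, 40], [0, 0, 0, 0, 0, 0, 40], [0, 0, 0, 0, 0, 0, 40]],
], squeeze=30)

```text
clock: 5.55
ee_pos: [0.6176, -0.012, 0.216]
ee_rot: [0.652, -0.28, 0.648, 0.278]
ft_force: [0.8, -0.0, -1.2]
opening: 0.0451
```

```bash
python3 - <<'E'
from h import *
to([.615,-.0123,.211])
shot("scene","pics/s2.png")
E
```

```text
clk 5.55 pos [ 0.6176 -0.012   0.216 ] j [-0.1471  0.2236  1.5882  0.0003  1.3232 -2.5294] F [ 0.8369 -0.0044 -1.2129] T [ 0.0573  0.0306 -0.0875] op 0.0451
toolx [ 0.0066 -0.0007 -1.    ] tooly [-0.7252  0.6885 -0.0053] delta tool mm [ 4.9542  1.7423 -2.0597]
rotvec to level deg [-0.      0.2318  0.3033]
```

View pics/s2.png

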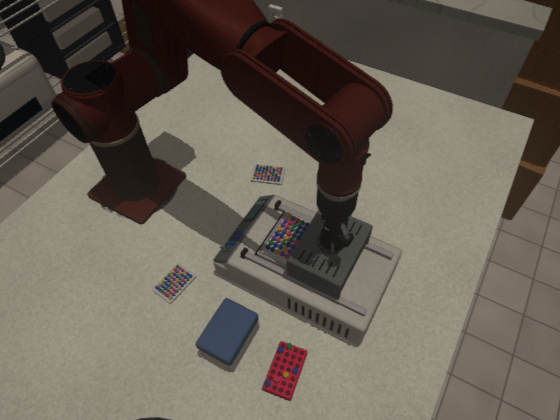

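arm_command([
  [[0, 0, 0, 0, 0, 0, 40], [0, 0, 0, 0, 7.2, -6.9, 40], [0, 0, 0, 0, 7.2, -6.9, 40], [0, 0, 0, 0, 7.2, -6.9, 40], [0, 0, 0, 0, 0, 0, 40]],
], squeeze=60)

```text
clock: 6.1
ee_pos: [0.5897, -0.0122, 0.2161]
ee_rot: [0.654, -0.281, 0.645, 0.277]
ft_force: [-4.8, 0.3, 2.2]
opening: 0.0439
```

```bash
python3 - <<'E'
from h import *
to([.515,-.0105,.215])
E
```

```text
clk 6.1 pos [ 0.5897 -0.0122  0.2161] j [-0.1552  0.1527  1.6694  0.0018  1.3057 -2.5376] F [-4.7738  0.3296  2.2199] T [ 0.1891  0.999  -0.0287] op 0.0439
toolx [ 0.014  -0.0005 -0.9999] tooly [-0.725   0.6887 -0.0105] delta tool mm [  0.0748  55.2746 -50.2143]
rotvec to level deg [-0.      0.5324  0.5991]
```

arm_command([
  [[0, 0.3, 0.3, 0, 7.2, -6.9, 40], [0, 0.3, 0.3, 0, 7.2, -6.9, 40], [0, 0.1, 0.1, 0, 7.2, -6.9, 40], [0, 0.1, 0.1, 0, 7.2, -6.9, 40], [0, 0, 0, 0, 7.2, -6.9, 40], [0, 0, 0, 0, 7.2, -6.9, 40], [0, 0, 0, 0, 0, 0, 40]],
])

```text
clock: 6.8
ee_pos: [0.5331, -0.0127, 0.2161]
ee_rot: [0.652, -0.28, 0.648, 0.277]
ft_force: [-4.3, 0.1, 1.5]
opening: 0.0438
```

```bash
python3 - <<'E'
from h import *
to([.515,-.0105,.215])
E
```

```text
clk 6.8 pos [ 0.5331 -0.0127  0.2161] j [-0.1716  0.0225  1.8086 -0.0002  1.3027 -2.5533] F [-4.256   0.1379  1.4789] T [ 0.0652  0.842  -0.0978] op 0.0438
toolx [ 0.0076 -0.0015 -1.    ] tooly [-0.7249  0.6888 -0.0066] delta tool mm [  0.9694  14.6495 -10.8992]
rotvec to level deg [-0.      0.2378  0.3757]
```

arm_command([
  [[0, 0.1, 0.1, 0, 3.6, -3.4, 40], [0, 0, 0, 0, 3.6, -3.4, 40], [0, 0, 0, 0, 3.6, -3.4, 40], [0, 0, 0, 0, 0, 0, 40]],
])

```text
clock: 7.2
ee_pos: [0.519, -0.0128, 0.2161]
ee_rot: [0.652, -0.281, 0.647, 0.277]
ft_force: [-0.5, -0.1, -0.9]
opening: 0.0439
```

arm_command([
  [[0, 0, 0, 0, 2.2, -2.1, 40], [0, 0, 0, 0, 2.2, -2.1, 40]],
])

```text
clock: 7.4
ee_pos: [0.5173, -0.0128, 0.2163]
ee_rot: [0.656, -0.282, 0.643, 0.275]
ft_force: [22.9, 0.5, -15.4]
opening: 0.0435
```

arm_command([
  [[0, 0, 0, 0, 2.2, -2.1, 40]],
])

```text
clock: 7.5
ee_pos: [0.5173, -0.0127, 0.2163]
ee_rot: [0.659, -0.283, 0.641, 0.274]
ft_force: [19.1, 1.2, -12.6]
opening: 0.0437
```

arm_command([
  [[0, 0, 0, 0, 2.2, -2.1, 40]],
])

```text
clock: 7.6
ee_pos: [0.5172, -0.0127, 0.2163]
ee_rot: [0.661, -0.284, 0.638, 0.273]
ft_force: [20.6, 0.0, -12.4]
opening: 0.044
```

```bash
python3 - <<'E'
from h import *
d=shot("scene","pics/s3.png")
for t in ("home","knob_grip","cover"):
    for r in tip_of("scene",t)[:2]: print(t,round(r["conf"],2),w(d,r["location"]))
to([.517,-.0127,.216])
E
```

```text
home 0.63 [ 0.5154 -0.01    0.2112]
home 0.29 [0.5561 0.2013 0.0001]
knob_grip 0.7 [ 0.517  -0.0149  0.2106]
cover 0.75 [ 0.5193 -0.0167  0.1496]
clk 7.8 pos [ 0.5172 -0.0127  0.2163] j [-0.1806 -0.0388  1.8696  0.006   1.2752 -2.5633] F [ 19.9517  -0.3876 -12.7665] T [ 0.4903 -2.1791  0.1591] op 0.0434
toolx [ 0.036  -0.0007 -0.9994] tooly [-0.724   0.6893 -0.0266] delta tool mm [ 0.2513  0.1236 -0.172 ]
rotvec to level deg [-0.      1.3941  1.5236]
```

View pics/s3.png

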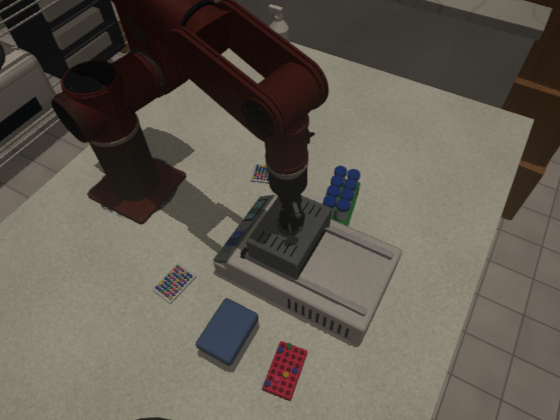

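The cover has met the stops: about 20 N at x=0.517, with no further travel. The image shows it over the tray at px (288,235). I'll open, level the tool and regrip so the torque readings are clean.

arm_command([
  [[0, 0, 0, 0, 0, 0, 85], [0, 0, 0, 0, 0, 0, 85], [0, 0, 0, 0, 0, 0, 85], [0, 0, 0, 0, 0, 0, 85], [0, 1.2, 1.4, 0, 0, 0, 85], [0, 0, 0, 0, 0, 0, 85]],
])

```text
clock: 8.4
ee_pos: [0.5159, -0.0128, 0.2168]
ee_rot: [0.65, -0.279, 0.65, 0.279]
ft_force: [-0.1, 0.1, 0.2]
opening: 0.0851
```

```bash
python3 - <<'E'
from h import *
d=shot("scene","pics/s4.png"); 
for t in ("home","knob_grip","cover"):
    for r in tip_of("scene",t)[:1]: print(t,round(r["conf"],2),w(d,r["location"]))
to([.517,-.0127,.214])
E
```

```text
home 0.82 [ 0.5147 -0.0123  0.2115]
knob_grip 0.59 [ 0.5148 -0.0139  0.2133]
cover 0.7 [ 0.5211 -0.0179  0.1466]
clk 8.6 pos [ 0.5156 -0.0127  0.2165] j [-0.1781 -0.0157  1.8461  0.0009  1.3105 -2.5596] F [ 0.6163 -0.6237 -0.9451] T [-0.0015  0.0232  0.0482] op 0.0849
toolx [ 0.0009  0.0007 -1.    ] tooly [-0.7246  0.6892 -0.0001] delta tool mm [ 2.5259 -1.0433  0.9695]
rotvec to level deg [-0.      0.0636  0.0085]
```

arm_command([
  [[0, 0, 0, 2, 0, 0, 40], [0, 0, 0, 0, 0, 0, 40], [0, 0, 0, 0, 0, 0, 40], [0, 0, 0, 0, 0, 0, 40], [0, 0, 0, 0, 0, 0, 40], [0, 0, 0, 0, 0, 0, 40]],
], squeeze=60)

```text
clock: 9.2
ee_pos: [0.5169, -0.0139, 0.2155]
ee_rot: [0.652, -0.28, 0.648, 0.277]
ft_force: [0.4, -0.4, -0.5]
opening: 0.0441
```

```bash
cat >> h.py <<'E'
R0=None
def st(T=0):
    s=observe(); Rr=q2R(s["ee_rot"]); y=Rr.apply([0,1,0]); x=Rr.apply([1,0,0])
    cw=-np.degrees(np.arctan2(y[1],y[0]))
    print("clk %.2f"%s["clock"],"pos",s["ee_pos"],"cw %.2f j6 %.3f"%(cw%360,s["joints"][5]),"F",s["ft_force"],"T",s["torque"],"tilt",np.degrees(np.cross([1,0,0],Rr.inv().apply([0,0,-1])))[1:],"op %.4f e6 %.3f"%(s["opening"],s["effort"][5]))
E
python3 -c "
from h import *
st()"
```

```text
clk 9.20 pos [ 0.5169 -0.0139  0.2155] cw 223.61 j6 -2.560 F [ 0.3932 -0.3575 -0.4963] T [ 0.1146  0.0397 -0.0644] tilt [0.1699 0.3181] op 0.0441 e6 -0.019
```

arm_command([
  [[6, 0, 0, 0, 0, 0, 40], [6, 0, 0, 0, 0, 0, 40]],
])

```text
clock: 9.4
ee_pos: [0.5168, -0.0138, 0.2155]
ee_rot: [0.678, -0.209, 0.674, 0.206]
ft_force: [1.0, -0.1, 0.6]
opening: 0.0441
```

```bash
python3 -c "
from h import *
st()"
```

```text
clk 9.40 pos [ 0.5168 -0.0138  0.2155] cw 235.87 j6 -2.345 F [ 0.9758 -0.1458  0.6295] T [0.1508 0.024  0.267 ] tilt [0.2258 0.26  ] op 0.0441 e6 -1.270
```

arm_command([
  [[6, 0, 0, 0, 0, 0, 40]],
])

```text
clock: 9.5
ee_pos: [0.5167, -0.0137, 0.2155]
ee_rot: [0.688, -0.172, 0.684, 0.17]
ft_force: [0.5, -0.6, 0.5]
opening: 0.0438
```

```bash
python3 -c "
from h import *
st()
for i in range(3): get_image('top'); st()"
```

```text
clk 9.50 pos [ 0.5167 -0.0137  0.2155] cw 242.09 j6 -2.237 F [ 0.4614 -0.5691  0.505 ] T [0.1716 0.0217 0.1687] tilt [0.2459 0.2276] op 0.0438 e6 -1.258
clk 9.55 pos [ 0.5167 -0.0137  0.2155] cw 242.40 j6 -2.231 F [ 0.9435 -0.1233  0.3691] T [ 0.0727  0.0637 -0.2164] tilt [0.2457 0.2228] op 0.0437 e6 -0.527
clk 9.60 pos [ 0.5167 -0.0137  0.2155] cw 241.93 j6 -2.240 F [ 0.4568 -0.9505  0.8795] T [ 0.1485  0.0239 -0.2193] tilt [0.2457 0.22  ] op 0.0438 e6 0.846
clk 9.65 pos [ 0.5167 -0.0137  0.2155] cw 241.76 j6 -2.243 F [ 0.1125 -0.0806  0.4702] T [ 0.188   0.0163 -0.21  ] tilt [0.2473 0.218 ] op 0.0436 e6 0.216
```

arm_command([
  [[6, 0, 0, 0, 0, 0, 40], [6, 0, 0, 0, 0, 0, 40], [6, 0, 0, 0, 0, 0, 40], [6, 0, 0, 0, 0, 0, 40]],
])

```text
clock: 10.05
ee_pos: [0.5167, -0.0133, 0.2155]
ee_rot: [0.709, -0.027, 0.705, 0.026]
ft_force: [0.5, -1.2, 0.2]
opening: 0.0438
```

```bash
python3 -c "
from h import *
st()"
```

```text
clk 10.05 pos [ 0.5167 -0.0133  0.2155] cw 265.72 j6 -1.824 F [ 0.4967 -1.1507  0.2099] T [ 0.0575 -0.0657  0.1925] tilt [0.3085 0.0874] op 0.0438 e6 -1.191
```

arm_command([
  [[5, 0, 0, 0, 0, 0, 40]],
])

```text
clock: 10.15
ee_pos: [0.5167, -0.0132, 0.2155]
ee_rot: [0.709, 0.004, 0.705, -0.005]
ft_force: [0.4, -0.1, 0.0]
opening: 0.0439
```

```bash
python3 -c "
from h import *
st()"
```

```text
clk 10.15 pos [ 0.5167 -0.0132  0.2155] cw 270.75 j6 -1.736 F [ 0.4371 -0.1014  0.0262] T [ 0.0647 -0.0816  0.2926] tilt [0.3223 0.0623] op 0.0439 e6 -0.803
```

arm_command([
  [[5, 0, 0, 0, 0, 0, 40]],
])

```text
clock: 10.25
ee_pos: [0.5167, -0.0132, 0.2155]
ee_rot: [0.708, 0.035, 0.704, -0.036]
ft_force: [0.4, -0.8, 0.1]
opening: 0.0437
```

```bash
python3 -c "
from h import *
st()"
```

```text
clk 10.25 pos [ 0.5167 -0.0132  0.2155] cw 275.74 j6 -1.649 F [ 0.4462 -0.8447  0.0536] T [ 0.075  -0.0543  0.1915] tilt [0.3256 0.0387] op 0.0437 e6 -0.942
```

arm_command([
  [[5, 0, 0, 0, 0, 0, 40]],
])

```text
clock: 10.35
ee_pos: [0.5167, -0.0131, 0.2155]
ee_rot: [0.706, 0.066, 0.702, -0.066]
ft_force: [0.6, 0.4, -0.4]
opening: 0.044
```

```bash
python3 -c "
from h import *
st()"
```

```text
clk 10.35 pos [ 0.5167 -0.0131  0.2155] cw 280.73 j6 -1.561 F [ 0.6457  0.4364 -0.3833] T [ 0.0513 -0.0836  0.2994] tilt [0.334  0.0098] op 0.0440 e6 -0.944
```

arm_command([
  [[5, 0, 0, 0, 0, 0, 40]],
])

```text
clock: 10.45
ee_pos: [0.5167, -0.013, 0.2155]
ee_rot: [0.703, 0.097, 0.698, -0.097]
ft_force: [-0.1, 0.6, 0.2]
opening: 0.0438
```

```bash
python3 -c "
from h import *
st()"
```

```text
clk 10.45 pos [ 0.5167 -0.013   0.2155] cw 285.73 j6 -1.474 F [-0.1271  0.5985  0.2187] T [-0.0598 -0.0908  0.2279] tilt [ 0.3414 -0.0162] op 0.0438 e6 -0.948
```

arm_command([
  [[5, 0, 0, 0, 0, 0, 40]],
])

```text
clock: 10.55
ee_pos: [0.5167, -0.0129, 0.2155]
ee_rot: [0.698, 0.127, 0.693, -0.127]
ft_force: [1.6, -0.4, -0.3]
opening: 0.0439
```

```bash
python3 -c "
from h import *
st()"
```

```text
clk 10.55 pos [ 0.5167 -0.0129  0.2155] cw 290.71 j6 -1.387 F [ 1.6008 -0.4455 -0.2873] T [ 0.0161 -0.0584  0.1787] tilt [ 0.3475 -0.0418] op 0.0439 e6 -0.948
```

arm_command([
  [[5, 0, 0, 0, 0, 0, 40]],
])

```text
clock: 10.65
ee_pos: [0.5167, -0.0129, 0.2155]
ee_rot: [0.692, 0.157, 0.687, -0.157]
ft_force: [1.1, -0.7, 0.1]
opening: 0.0433
```

```bash
python3 -c "
from h import *
st()"
```

```text
clk 10.65 pos [ 0.5167 -0.0129  0.2155] cw 295.70 j6 -1.299 F [ 1.1137 -0.7283  0.0718] T [ 0.0074 -0.0252  0.1929] tilt [ 0.3481 -0.0673] op 0.0433 e6 -0.948
```

arm_command([
  [[5, 0, 0, 0, 0, 0, 40]],
])

```text
clock: 10.75
ee_pos: [0.5168, -0.0128, 0.2155]
ee_rot: [0.684, 0.187, 0.68, -0.187]
ft_force: [0.1, -0.2, -0.1]
opening: 0.044
```

```bash
python3 -c "
from h import *
st()"
```

```text
clk 10.75 pos [ 0.5168 -0.0128  0.2155] cw 300.70 j6 -1.212 F [ 0.1424 -0.2341 -0.1311] T [-0.0377 -0.0533  0.2319] tilt [ 0.3513 -0.0946] op 0.0440 e6 -0.948
```

arm_command([
  [[5, 0, 0, 0, 0, 0, 40]],
])

```text
clock: 10.85
ee_pos: [0.5168, -0.0127, 0.2155]
ee_rot: [0.675, 0.217, 0.671, -0.217]
ft_force: [0.4, 0.1, -0.8]
opening: 0.044
```

```bash
python3 -c "
from h import *
st()"
```

```text
clk 10.85 pos [ 0.5168 -0.0127  0.2155] cw 305.68 j6 -1.125 F [ 0.3772  0.1459 -0.7725] T [-0.0492 -0.0818  0.2249] tilt [ 0.3525 -0.1212] op 0.0440 e6 -0.947
```

arm_command([
  [[5, 0, 0, 0, 0, 0, 40]],
])

```text
clock: 10.95
ee_pos: [0.5169, -0.0126, 0.2155]
ee_rot: [0.665, 0.246, 0.661, -0.246]
ft_force: [0.8, -0.6, -1.1]
opening: 0.0439
```

```bash
python3 -c "
from h import *
st()"
```

```text
clk 10.95 pos [ 0.5169 -0.0126  0.2155] cw 310.66 j6 -1.037 F [ 0.8368 -0.5615 -1.0633] T [-0.0395 -0.0301  0.1665] tilt [ 0.3598 -0.1515] op 0.0439 e6 -0.947
```

arm_command([
  [[5, 0, 0, 0, 0, 0, 40]],
])

```text
clock: 11.05
ee_pos: [0.5169, -0.0126, 0.2155]
ee_rot: [0.654, 0.274, 0.649, -0.274]
ft_force: [1.2, 0.1, -0.5]
opening: 0.0437
```

```bash
python3 -c "
from h import *
st()"
```

```text
clk 11.05 pos [ 0.5169 -0.0126  0.2155] cw 315.65 j6 -0.950 F [ 1.2458  0.1015 -0.5449] T [-0.0403 -0.004   0.1985] tilt [ 0.3529 -0.1804] op 0.0437 e6 -0.947
```

Joint 6 effort is very steady (-0.948) at constant turning speed, so it will show the 0.1 N m step much more cleanly than the wrist torque. No touch yet.

arm_command([
  [[5, 0, 0, 0, 0, 0, 40], [5, 0, 0, 0, 0, 0, 40]],
])

```text
clock: 11.25
ee_pos: [0.517, -0.0125, 0.2155]
ee_rot: [0.628, 0.33, 0.623, -0.33]
ft_force: [1.3, -0.7, -1.5]
opening: 0.0441
```

```bash
python3 -c "
from h import *
st()"
```

```text
clk 11.25 pos [ 0.517  -0.0125  0.2155] cw 325.62 j6 -0.775 F [ 1.316  -0.7486 -1.4645] T [-0.0653  0.0211  0.1866] tilt [ 0.3477 -0.238 ] op 0.0441 e6 -0.946
```

arm_command([
  [[5, 0, 0, 0, 0, 0, 40], [5, 0, 0, 0, 0, 0, 40]],
])

```text
clock: 11.45
ee_pos: [0.5172, -0.0124, 0.2155]
ee_rot: [0.597, 0.383, 0.592, -0.383]
ft_force: [1.4, 0.3, -0.2]
opening: 0.044
```

```bash
python3 -c "
from h import *
st()"
```

```text
clk 11.45 pos [ 0.5172 -0.0124  0.2155] cw 335.59 j6 -0.601 F [ 1.3612  0.3347 -0.1999] T [-0.1287  0.0164  0.1962] tilt [ 0.3345 -0.3029] op 0.0440 e6 -0.945
```

arm_command([
  [[5, 0, 0, 0, 0, 0, 40], [5, 0, 0, 0, 0, 0, 40]],
])

```text
clock: 11.65
ee_pos: [0.5173, -0.0123, 0.2155]
ee_rot: [0.562, 0.434, 0.556, -0.433]
ft_force: [0.7, 0.6, 0.6]
opening: 0.0441
```

```bash
python3 -c "
from h import *
st()"
```

```text
clk 11.65 pos [ 0.5173 -0.0123  0.2155] cw 345.57 j6 -0.426 F [0.665  0.5503 0.6237] T [-0.0454  0.1043  0.2384] tilt [ 0.3093 -0.3644] op 0.0441 e6 -0.945
```

arm_command([
  [[5, 0, 0, 0, 0, 0, 40], [5, 0, 0, 0, 0, 0, 40]],
])

```text
clock: 11.85
ee_pos: [0.5175, -0.0123, 0.2155]
ee_rot: [0.522, 0.481, 0.516, -0.479]
ft_force: [2.2, -0.4, -0.1]
opening: 0.0437
```

```bash
python3 -c "
from h import *
st()"
```

```text
clk 11.85 pos [ 0.5175 -0.0123  0.2155] cw 355.54 j6 -0.252 F [ 2.2105 -0.4248 -0.0927] T [-0.0572  0.0697  0.1796] tilt [ 0.2722 -0.4281] op 0.0437 e6 -0.945
```

arm_command([
  [[5, 0, 0, 0, 0, 0, 40], [5, 0, 0, 0, 0, 0, 40]],
])

```text
clock: 12.05
ee_pos: [0.5176, -0.0123, 0.2155]
ee_rot: [0.478, 0.524, 0.472, -0.522]
ft_force: [1.8, -1.1, 0.4]
opening: 0.0443
```

```bash
python3 -c "
from h import *
st()"
```

```text
clk 12.05 pos [ 0.5176 -0.0123  0.2155] cw 5.52 j6 -0.077 F [ 1.7718 -1.0631  0.4304] T [-0.0125  0.0893  0.2182] tilt [ 0.2187 -0.482 ] op 0.0443 e6 -0.945
```

arm_command([
  [[5, 0, 0, 0, 0, 0, 40], [5, 0, 0, 0, 0, 0, 40]],
])

```text
clock: 12.25
ee_pos: [0.5178, -0.0123, 0.2155]
ee_rot: [0.431, 0.564, 0.425, -0.562]
ft_force: [1.9, -0.9, -0.0]
opening: 0.044
```

```bash
python3 -c "
from h import *
st()"
```

```text
clk 12.25 pos [ 0.5178 -0.0123  0.2155] cw 15.50 j6 0.098 F [ 1.8659 -0.8827 -0.0101] T [0.0389 0.1692 0.2128] tilt [ 0.1535 -0.5289] op 0.0440 e6 -0.945
```

arm_command([
  [[5, 0, 0, 0, 0, 0, 40], [5, 0, 0, 0, 0, 0, 40]],
])

```text
clock: 12.45
ee_pos: [0.5179, -0.0123, 0.2155]
ee_rot: [0.381, 0.599, 0.374, -0.596]
ft_force: [1.8, -1.3, -0.9]
opening: 0.0439
```

```bash
python3 -c "
from h import *
st()"
```

```text
clk 12.45 pos [ 0.5179 -0.0123  0.2155] cw 25.49 j6 0.272 F [ 1.846  -1.2766 -0.8728] T [0.072  0.1171 0.2176] tilt [ 0.0753 -0.5659] op 0.0439 e6 -0.945
```

arm_command([
  [[5, 0, 0, 0, 0, 0, 40], [5, 0, 0, 0, 0, 0, 40]],
])

```text
clock: 12.65
ee_pos: [0.5181, -0.0124, 0.2155]
ee_rot: [0.327, 0.63, 0.321, -0.627]
ft_force: [1.6, -0.5, 0.3]
opening: 0.0441
```

```bash
python3 -c "
from h import *
st()"
```

```text
clk 12.65 pos [ 0.5181 -0.0124  0.2155] cw 35.48 j6 0.447 F [ 1.5547 -0.54    0.3177] T [0.1398 0.1245 0.2349] tilt [-0.0121 -0.589 ] op 0.0441 e6 -0.946
```

arm_command([
  [[5, 0, 0, 0, 0, 0, 40], [5, 0, 0, 0, 0, 0, 40]],
])

```text
clock: 12.85
ee_pos: [0.5182, -0.0124, 0.2155]
ee_rot: [0.271, 0.656, 0.265, -0.652]
ft_force: [1.3, -0.4, 0.4]
opening: 0.044
```

```bash
python3 -c "
from h import *
st()"
```

```text
clk 12.85 pos [ 0.5182 -0.0124  0.2155] cw 45.46 j6 0.621 F [ 1.2537 -0.4223  0.3543] T [0.2085 0.1347 0.3037] tilt [-0.1053 -0.5956] op 0.0440 e6 -0.831
```

arm_command([
  [[5, 0, 0, 0, 0, 0, 40], [5, 0, 0, 0, 0, 0, 40]],
])

```text
clock: 13.05
ee_pos: [0.5183, -0.0125, 0.2155]
ee_rot: [0.213, 0.677, 0.207, -0.673]
ft_force: [1.1, -1.8, 0.1]
opening: 0.0435
```

```bash
python3 -c "
from h import *
st()"
```

```text
clk 13.05 pos [ 0.5183 -0.0125  0.2155] cw 55.43 j6 0.795 F [ 1.1172 -1.8138  0.1129] T [0.2544 0.1064 0.3111] tilt [-0.2009 -0.5903] op 0.0435 e6 -0.827
```

The touch lies between cw 35.5° and 45.5°: the effort stepped by 0.115 and Tz went from 0.21 to 0.31. The step was already complete at 45.5°, so it began at about 37.5°, and the target is about 127.5°.

arm_command([
  [[5, 0, 0, 0, 0, 0, 40], [5, 0, 0, 0, 0, 0, 40], [5, 0, 0, 0, 0, 0, 40], [5, 0, 0, 0, 0, 0, 40], [5, 0, 0, 0, 0, 0, 40], [5, 0, 0, 0, 0, 0, 40], [5, 0, 0, 0, 0, 0, 40]],
])

```text
clock: 13.75
ee_pos: [0.5186, -0.0131, 0.2156]
ee_rot: [0.001, 0.71, -0.005, -0.704]
ft_force: [1.1, -1.6, -0.2]
opening: 0.0441
```

```bash
python3 -c "
from h import *
st()"
```

```text
clk 13.75 pos [ 0.5186 -0.0131  0.2156] cw 90.36 j6 1.405 F [ 1.0684 -1.6404 -0.2334] T [ 0.2103 -0.0192  0.3578] tilt [-0.5123 -0.4496] op 0.0441 e6 -0.809
```

arm_command([
  [[5, 0, 0, 0, 0, 0, 40], [5, 0, 0, 0, 0, 0, 40], [5, 0, 0, 0, 0, 0, 40], [5, 0, 0, 0, 0, 0, 40], [5, 0, 0, 0, 0, 0, 40], [5, 0, 0, 0, 0, 0, 40]],
])

```text
clock: 14.35
ee_pos: [0.5185, -0.0137, 0.2156]
ee_rot: [-0.182, 0.686, -0.187, -0.679]
ft_force: [-0.5, -1.1, 0.8]
opening: 0.0437
```

```bash
python3 -c "
from h import *
st()"
```

```text
clk 14.35 pos [ 0.5185 -0.0137  0.2156] cw 120.26 j6 1.927 F [-0.4832 -1.0794  0.7639] T [0.0842 0.0322 0.3604] tilt [-0.6997 -0.2291] op 0.0437 e6 -0.792
```

arm_command([
  [[5, 0, 0, 0, 0, 0, 40], [2.2, 0, 0, 0, 0, 0, 40], [0, 0, 0, 0, 0, 0, 40], [0, 0, 0, 0, 0, 0, 40]],
])

```text
clock: 14.75
ee_pos: [0.5185, -0.0138, 0.2156]
ee_rot: [-0.222, 0.674, -0.227, -0.666]
ft_force: [0.9, -0.7, 0.6]
opening: 0.0436
```

```bash
python3 -c "
from h import *
st()
d=shot('scene','pics/s5.png')
for t in ('home','knob_grip','cover'):
    for r in tip_of('scene',t)[:1]: print(t,round(r['conf'],2),w(d,r['location']))
st()"
```

```text
clk 14.75 pos [ 0.5185 -0.0138  0.2156] cw 127.10 j6 2.047 F [ 0.9289 -0.7284  0.6216] T [ 0.1259 -0.0337 -0.0178] tilt [-0.7385 -0.1702] op 0.0436 e6 0.001
home 0.66 [ 0.5165 -0.0093  0.2095]
cover 0.58 [ 0.5202 -0.0134  0.1482]
clk 14.95 pos [ 0.5184 -0.0138  0.2156] cw 127.18 j6 2.049 F [ 0.8245 -0.548   1.1175] T [0.1395 0.009  0.1472] tilt [-0.7382 -0.1707] op 0.0440 e6 0.135
```

arm_command([
  [[0, 0, 0, 0, 0.9, 1.2, 40]],
])

```text
clock: 15.05
ee_pos: [0.5182, -0.0138, 0.2156]
ee_rot: [-0.223, 0.675, -0.227, -0.665]
ft_force: [9.9, -0.7, -6.9]
opening: 0.0438
```

arm_command([
  [[0, 0, 0, 0, 1.2, 1.6, 40]],
])

```text
clock: 15.15
ee_pos: [0.5181, -0.0139, 0.2156]
ee_rot: [-0.224, 0.677, -0.227, -0.663]
ft_force: [12.7, -0.8, -8.5]
opening: 0.0436
```

arm_command([
  [[0, 0, 0, 0, 1.2, 1.6, 40]],
])

```text
clock: 15.25
ee_pos: [0.518, -0.0139, 0.2157]
ee_rot: [-0.224, 0.679, -0.226, -0.662]
ft_force: [12.0, -0.3, -6.8]
opening: 0.044
```

```bash
python3 -c "
from h import *
st()"
```

```text
clk 15.25 pos [ 0.518  -0.0139  0.2157] cw 127.09 j6 2.045 F [11.9792 -0.3256 -6.7774] T [ 0.0206 -1.3988 -0.0575] tilt [-1.3738  0.2985] op 0.0440 e6 -0.055
```

It is still against the stop (force rose at once, no travel). Release and retreat upwards.

arm_command([
  [[0, 0, 0, 0, 0, 0, 85], [0, 0, 0, 0, 0, 0, 85], [0, 0, 0, 0, 0, 0, 85], [0, 0, 0, 0, 0, 0, 85], [0, 0, 0, 0, 0, 0, 85], [0, -1, 0.3, 0, 0, 0, 85], [0, 0, 0, -15, 0, 0, 85], [0, 0, 0, -30, 0, 0, 85], [0, 0, 0, -40, 0, 0, 85], [0, 0, 0, -40, 0, 0, 85], [0, 0, 0, 0, 0, 0, 85]],
])

```text
clock: 16.35
ee_pos: [0.5158, -0.0132, 0.3427]
ee_rot: [0.223, -0.668, 0.226, 0.673]
ft_force: [0.9, -0.5, -0.4]
opening: 0.0847
```

```bash
python3 -c "
from h import *
to([.3,.3,.33])"
```

```text
clk 16.35 pos [ 0.5158 -0.0132  0.3427] j [-0.177  -0.0836  1.675  -0.0024  1.5569  2.0396] F [ 0.8884 -0.4616 -0.3761] T [-0.0108 -0.0097  0.0426] op 0.0847
toolx [-0.007  -0.0011 -1.    ] tooly [-0.6018 -0.7986  0.0051] delta tool mm [  13.878  -120.3465  360.7283]
rotvec to level deg [ 0.      0.2808 -0.2941]
```

arm_command([
  [[-8.5, 0, 0, 0, 0, 0, 85], [-8.5, 0, 0, 0, 0, 0, 85], [-8.5, 0, 0, 0, 0, 0, 85], [-8.5, 0, 0, 0, 0, 0, 85], [-8.5, 0, 0, 0, 0, 0, 85], [-8.5, 0, 0, 0, 0, 0, 85], [0, 0, 0, 0, 0, 0, 85]],
])

```text
clock: 17.05
ee_pos: [0.5162, -0.0135, 0.3422]
ee_rot: [-0.091, -0.697, -0.092, 0.705]
ft_force: [0.2, -0.3, 0.7]
opening: 0.0849
```

```bash
python3 -c "
from h import *
to([.35,.35,.33])"
```

```text
clk 17.05 pos [ 0.5162 -0.0135  0.3422] j [-0.178  -0.0798  1.6724 -0.0016  1.5592  1.1325] F [ 0.173  -0.2794  0.7092] T [-0.0746 -0.0363 -0.041 ] op 0.0849
toolx [-0.0104  0.0002 -0.9999] tooly [ 0.2574 -0.9663 -0.0029] delta tool mm [  13.9528 -394.0165   66.8554]
rotvec to level deg [-0.      0.5707  0.1643]
```

arm_command([
  [[0, 0, 0, 0, -45, 7, 85], [0, 0, 0, 0, -45, 7, 85], [0, 0, 0, 0, -45, 7, 85], [0, 0, 0, 0, -45, 7, 85], [0, 0, 0, 0, -45, 7, 85], [0, 0, 0, 0, -45, 7, 85], [0, 0, 0, 0, -45, 7, 85], [0, 0, 0, 0, -45, 7, 85], [0, 0, 0, 0, -45, 7, 85], [0, 0, 0, 0, 0, 0, 85]],
])

```text
clock: 18.05
ee_pos: [0.352, 0.3768, 0.3404]
ee_rot: [-0.073, -0.697, -0.074, 0.709]
ft_force: [0.4, -0.5, -0.7]
opening: 0.085
```

```bash
python3 - <<'E'
from h import *
st()
d={}
for c in ("top","scene"):
    d[c]=shot(c,f"pics/{c}9.png")
    for t in ["cycler","cover","home","knob_grip","tube_rack","tip_box","mini_rack"]:
        for r in tip_of(c,t)[:1]: print(c,t,round(r["conf"],2),w(d[c],r["location"]))
a=cv2.imread("pics/top9.png"); b=cv2.imread("pics/scene9.png")
cv2.imwrite("pics/both9.png",cv2.resize(cv2.hconcat([a[60:260,160:460],b[150:350,190:490]]),(800,267)))
u,v=[int(round(q)) for q in px(d["top"],[.5165,-.0125,.226])]; print(u,v)
cv2.imwrite("pics/k9.png",cv2.resize(a[v-25:v+25,u-25:u+25],None,fx=9,fy=9,interpolation=cv2.INTER_CUBIC))
E
```

```text
clk 18.05 pos [0.352  0.3768 0.3404] cw 78.03 j6 2.021 F [ 0.3527 -0.4692 -0.7282] T [-0.0173  0.0016  0.0485] tilt [0.9579 0.2147] op 0.0850 e6 0.551
top cover 0.64 [ 0.5173 -0.0153  0.1429]
top home 0.87 [ 0.5182 -0.0139  0.2125]
top knob_grip 0.57 [ 0.519  -0.0118  0.2105]
top tube_rack 0.92 [0.5479 0.1987 0.0005]
top tip_box 0.62 [ 0.4949 -0.2521  0.0013]
top mini_rack 0.7 [ 0.6337 -0.2514 -0.003 ]
scene cycler 0.61 [ 0.5168 -0.0121  0.0025]
scene cover 0.56 [ 0.5192 -0.0167  0.1518]
scene home 0.62 [ 0.5162 -0.0101  0.2124]
scene knob_grip 0.91 [ 0.5169 -0.0166  0.2142]
scene tube_rack 0.65 [ 0.5535  0.2032 -0.    ]
scene tip_box 0.92 [ 0.4961 -0.2512 -0.0015]
scene mini_rack 0.68 [ 0.6448 -0.2482 -0.0003]
310 177
```

View pics/both9.png

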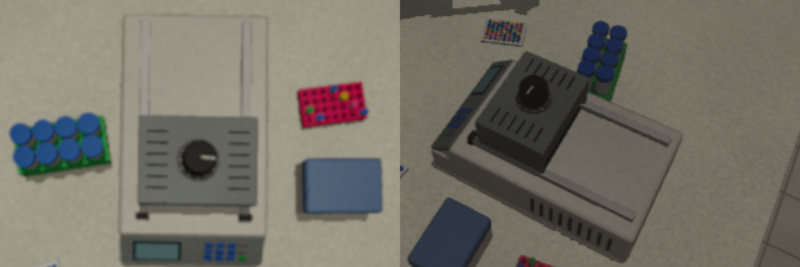

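View pics/k9.png

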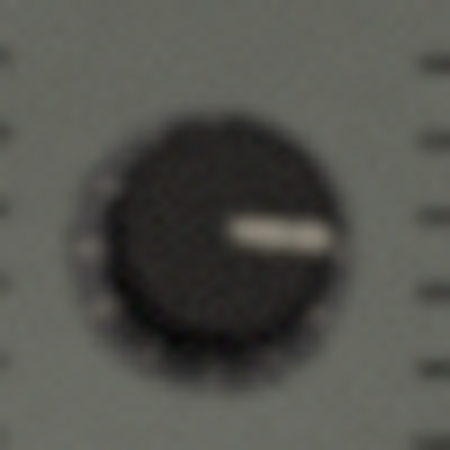

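The pictures show the cover at the front stops (top px 310,177) with the bystanders unmoved. The pointer has turned about 262°, against 263.6° for the gripper, so there was no slip.

```bash
python3 -c "
from bench import *
print(finish_job())"
```

```text
the job is handed in; nothing more can be done
None
```

I closed the cycler as asked and handed the job in at about 18.5 s, with the arm clear of everything.

- **Cover:** I drew it forward by the knob until it hit the rigid stop, at about 20 N with no further travel. A second pull after tightening met resistance at once, so it was still home. In the last pictures, the knob and home positions agreed to within a few mm (up to about 6 mm in y in one view).
- **Knob:** Turning clockwise, joint effort stepped by 0.115 N m and wrist torque rose from about 0.21 to 0.31 N m. That put first touch at about 174° of turning, known to about ±2°. I went about 89.6° past it, with running torque at about 0.36 N m.
- **Slip check:** The pointer line turned about 262°, against 263.6° for the gripper, so the knob did not slip.
- **Surroundings:** The tube rack and tip box read within 5 mm of where they started. The mini rack's two final readings differ by about 11 mm between cameras. The view from above puts it within 6 mm of its start, and it looks untouched.
- **Not confirmed:** The tray under the closed cover could no longer be seen, so I did not check it directly.

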